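# Open the jar mill's double-latched hood

## Robot

A 7-joint arm with a two-finger parallel gripper is mounted at the origin on the work surface. World frame = base frame: x ahead of the robot, y to its left, z up, the work surface at z = 0. Lengths are in m, angles in degrees, forces in N, time in s.
With the tool pointing down it reaches from about 0.4 to 0.85 m from the base axis. Payload 4.4 kg.
Tool frame: the origin (TCP) lies on the centre line of the jaws, within the pads' length; the fingertips stand 14 mm ahead of it and the grasp point (between the pads) lies 5 mm behind it (robot.nose_length is the distance from the TCP to the fingertips, in m); z points along the fingers, y is the line along which they close (so a half turn about z gives the same grasp; the last joint's range is limited). The gripper opens to 94 mm and grips with 3 to 60 N. Pads are 16 mm wide; open, the fingers measure 119 mm over their backs; the gripper's body (75 mm by 177 mm) begins 78 mm behind the grasp point.
Start: joints at [-67.483, 36.005, 2.206, 86.941, -1.547, 57.084, -1.146], TCP at [0.288, 0.583, 0.219] pointing down, gripper open.
Joint ranges: [-175.42, 175.42], [-21.48, 121.26], [-71.46, 75.88], [10.55, 141.38], [-63.04, 243.04], [13.31, 113.54], [-168.57, 168.57]. Speed limits (degrees/s): [147.25, 147.25, 180, 180, 180, 180, 180].

## Interface

Orientations are given as a 3x3 rotation matrix whose columns are the frame's x, y, z axes.
In Python, from cell import get_state, imaging, finish_job, finder, robot gives the robot as it stands.
- The arm moves only by the shell command python3 -m jog 'ROWS'. ROWS is JSON, a list of rows, each an object of numbers: "dx", "dy", "dz": the shift along the tool's x, y, z normalised to -1 to 1, where 1 is 75 mm; "rx", "ry", "rz": the turn, a rotation vector about the tool's x, y, z normalised to -1 to 1, where 1 is 45 degrees; "claw": the opening, from 0 (shut) to 1 (fully open). In form: [{"dx": .., "dy": .., "dz": .., "rx": .., "ry": .., "rz": .., "claw": ..}, ...]. A call has 1 to 8 rows; each row shifts and turns the commanded pose from where the row before left it, along the tool's axes as they then stand; what a row does not reach is not made up. A row lasts 1/12 s, in which the tool goes at most 41.7 mm and 7.16 degrees, less where a joint would pass 70% of its speed; a pose out of reach is approached as far as the arm can. A call with a number of a shift or a turn outside -1 to 1 is refused whole. A call with a gripper value outside its range is refused whole. The fingers move at their own pace and stop on an object; the grip force is fixed at half the most. Time passes only in rows, so rows that do not move let the fingers close. It gives the time, the measured TCP pose, the force, the opening and the grip force at its end, in the units of the state.
- get_state(): the state, without advancing time (a new reading comes with each control period).
- imaging.snapshot(name): name is "scene" or "top"; returns a dict with "pixels" (480x640x3 uint8, red, green, blue), "depth" (480x640 float32, m along the optical axis (not along the pixel's ray), 0 where there is no reading), "K" (3x3 intrinsics, pixels), "world_from_camera" (4x4, takes a point from camera to world coordinates). Camera axes: x right, y up, looking along -z (the intrinsics and any distortion apply to the point x, -y, -z); pixel columns grow to the right and rows downward; lengths in m; the calibration is good to about 2 mm. A picture is of the moment at which its call begins.
- finish_job(): hands the job in; it is judged then, once.
Trained networks look in a picture, given as the dict that the camera call returned (one of the last four; its "shot" number tells which), for a name from the list of things; names that differ only in an ending like _2 or _b are one class to them, and where a whole thing is asked for, a point or a joint stands for the part that bears it (a point fixed in the world has none). Each returns a list of dicts, best first, with "confidence" (0 to 1); they miss things now and then, are a little off and sometimes report something else, mostly with a low value. They report only what shows in the picture. A call takes as long as a camera call.
- finder.trace(picture, query): "region" (480x640 bool, what is visible of it) and "uv" ([column, row] in pixels, amid what is visible of it).
The state is a dict: "t": time; "joint_pos": joint angles; "dq": joint speeds; "effort": joint torques, N m; "tcp_pos": TCP position; "eef_rot": TCP orientation; "ft_force": force on the tool from outside, world axes, zero at the start; "torque": the same for the moment, N m; "width": opening from 0.0 (shut) to 1.0 (fully open); "gripper_force": force on a finger pad.
Only numpy, scipy, OpenCV 4.12 (cv2) and the standard library are available. Lean on these libraries where they do the work, as an engineer would, in place of code of your own. Each camera call takes 0.05 s, during which the arm holds its last target. There are 200 camera calls.

## Task

Open the hood of the bench jar mill so that the jar can be reached: turn the black wing latch a quarter turn, ease the hood up until its safety catch stops it, then reach under the front lip, feel for the hidden orange catch left of the latch, push it back and lift the hood past it, and swing the hood up to its stop, where it stays by itself. The catch is light: neither push it nor pull the hood against it with more than about 25 N, and do not disturb the things standing beside the mill.

Things in the scene. Friction and masses are not known exactly. Their poses are not given: they have to be found in the camera images.
- machine: Bench jar mill: green-grey tub 220 mm deep (x), 440 mm wide (y), rim 110 mm above the bench, walls 4 mm, grey hood on it. Origin under its middle, on the bench; its -x side is the front and faces the robot (yawed up to 15 deg), +y is its left as the robot sees it. The hood's hinge line runs along the top of the rear rim (x = +110 mm, height 110 mm). The jar lies 80 mm and more behind the front.
- hood (a joint): Hood angle, rad: 0 shut, 1.15 fully open (a stop). A shell 22 mm tall with a 4 mm skirt, lying on the rim, flush with the tub's front. Its stiff hinge holds it at any angle; raising it at lip or wing takes 6 to 11 N. With the wing latch open it first rises only to about 0.25 rad (lip 55 mm over the rim), where the toe of the safety catch meets the striker rail.
- latch (a joint): Angle of the black wing latch, rad: 0 to 0.2 locked (bar points front to rear), 1.57 open (a stop; bar lies left to right). It opens counter-clockwise seen from above with little torque (about 0.15 N m), stays where it is left and lets go beyond about 0.7.
- wing (a point): Grip of the wing latch: an upright black bar 44 mm long, 11 mm thick, its top 31 mm over the hood's top, on the hood's centre line, 55 mm behind its front edge. The point is on the turning axis, 10 mm below the bar's top. It rides on the hood and turns with the wing: x along the bar, z along the turning axis.
- lip (a point): Middle of the tub's front rim at its outer edge (machine x = -110 mm, height 110 mm), fixed to the tub; x to the rear, y left, z up. The hood's lip lies on it when shut; with the hood ajar on its catch the lip's outer edge stands 55 mm above and 7 mm behind it.
- rail (a point): Middle of the upper inner edge of the steel striker rail inside the tub's front wall: the rail runs the whole width, reaches from 4 to 12 mm behind the tub's front face and is 6 mm thick, its top 12 mm below the rim. Axes as lip.
- catch_zone (a point): The hidden orange safety catch hangs from the hood somewhere within 60 mm to either side (y) of this point; where exactly differs. It is an upright bar 12 mm wide and 5 mm thick. The point lies 125 mm left of lip, 20 mm above the rim and 15 mm behind its outer edge: in the plane of the catch's front face while the hood is ajar on it. Fixed to the tub, axes as lip.
- catch_way (a point): A point 8 mm behind catch_zone: how far the catch must be pushed. It moves only straight to the rear, not sideways, against a spring: 3 N at first, 6.2 N at 8 mm, where its toe clears the rail; rigid stop at 13 mm; it springs back when let go. It rides on the hood: hold it back while the hood's lip rises 20 mm more, then it cannot catch again. Pulling the hood up against it makes it bind.
- vase: Small copper vase blank, 135 mm tall, 92 mm across, standing beside the mill; origin under its middle. Leave alone.
- tub: White jar with blue lid, 70 mm tall, 72 mm across, beside the mill; origin under its middle. Leave alone.
- flask: Clear bottle with white cap, 130 mm tall, 52 mm across, beside the mill; origin under its middle. Leave alone.

How it is judged:
By the outcome, as a careful person would: the job done as asked, in the order asked, and still so for the second after the job is handed in, with the robot touching nothing.
It also fails if it takes over 69 s, if anything falls off the work surface, if the arm or the gripper's body presses on something with over 40 N, if the wrist force passes 120 N, or if a joint passes its speed limit or range.

## Working session

There is one attempt and no reset: what is moved stays moved. The work goes in short steps, Python scripts to look and compute and a shell command to move; the robot and the scene stay as the last step left them, time stands still between calls to the robot, and variables do not carry over. Pictures are saved under pics/ and viewed, at most 10 in all, crops included, and the job is handed in when it is done.

```bash
ls; mkdir -p pics; cat > h.py <<'E'
import numpy as np, cv2
from cell import get_state, imaging, finish_job, finder, robot
def pts(p):
    d=p["depth"]; K=p["K"]; v,u=np.mgrid[:480,:640]
    x=(u-K[0,2])/K[0,0]*d; y=(v-K[1,2])/K[1,1]*d
    c=np.stack([x,-y,-d,np.ones_like(d)],-1)
    return (c@np.array(p["world_from_camera"]).T)[...,:3]
def save(p,n): cv2.imwrite(f"pics/{n}.png",p["pixels"][...,::-1])
E
python3 - <<'E'
from h import *
np.set_printoptions(precision=4,suppress=True)
s=get_state(); print(s)
for n in("top","scene"):
    p=imaging.snapshot(n); save(p,n+"1"); P=pts(p); ok=p["depth"]>0
    print(n,p["world_from_camera"])
    for q in("machine","hood","wing","vase","tub","flask"):
        for r in finder.trace(p,q)[:2]:
            m=r["region"]&ok
            if m.sum()==0: print(q,"empty");continue
            X=P[m]; print(q,round(r["confidence"],2),np.round(r["uv"]),np.median(X,0),np.percentile(X,2,0),np.percentile(X,98,0))
            if q in("hood","machine","wing"):
                rr=cv2.minAreaRect((X[:,:2]*1000).astype(np.float32)); print("  rect",rr)
E
```

```text
pics
{'t': 0.0, 'joint_pos': array([-67.4815,  36.0567,   2.2034,  86.9944,  -1.5487,  57.0823,
        -1.1467]), 'dq': array([-0.0115, -0.1398,  0.0152, -0.079 ,  0.0412,  0.003 , -0.033 ]), 'effort': array([  0.0009, -54.9725,   1.1445, -18.6634,  -0.0521,   0.0235,
         0.0001]), 'tcp_pos': array([0.2876, 0.5822, 0.2186]), 'eef_rot': array([[-0.8966,  0.4429, -0.0008],
       [ 0.4429,  0.8966, -0.0016],
       [-0.    , -0.0018, -1.    ]]), 'ft_force': array([-1.0579,  0.1859,  0.3964]), 'torque': array([ 0.0259, -0.0391,  0.0076]), 'gripper_force': 0.0, 'width': 0.9990296151206347}
top [[ 0.0002  0.999  -0.0446  0.5707]
 [-0.9999 -0.0003 -0.0111 -0.0277]
 [-0.0111  0.0446  0.9989  1.2422]
 [ 0.      0.      0.      1.    ]]
machine 0.61 [303. 222.] [0.6605 0.0196 0.1332] [ 0.5463 -0.1887  0.1269] [0.7765 0.2325 0.1385]
  rect ((672.5983276367188, 27.245147705078125), (496.4477844238281, 266.3118896484375), 82.98328399658203)
hood 0.84 [302. 223.] [0.662  0.0213 0.1332] [ 0.5503 -0.1871  0.1284] [0.7754 0.2318 0.1385]
  rect ((674.9265747070312, 28.021728515625), (492.275207
[... 1052 characters left out ...]
.98246765136719)
hood 0.67 [352. 270.] [0.6829 0.0272 0.1325] [ 0.5505 -0.1881  0.1142] [0.7866 0.233  0.1362]
  rect ((611.1134033203125, 29.156143188476562), (525.4574584960938, 345.4468078613281), 83.13694763183594)
wing 0.57 [356. 234.] [0.6117 0.0285 0.1478] [0.5907 0.0152 0.1361] [0.6298 0.0435 0.1648]
  rect ((607.1857299804688, 29.61199951171875), (32.837406158447266, 40.98772430419922), 50.370365142822266)
vase 0.57 [520. 308.] [0.7326 0.3251 0.0916] [0.6894 0.2942 0.0043] [0.7619 0.3688 0.1369]
tub 0.68 [504. 251.] [0.5852 0.3462 0.0585] [0.5425 0.3201 0.0015] [0.6049 0.3839 0.0724]
flask 0.84 [191. 259.] [ 0.6288 -0.276   0.0779] [ 0.6047 -0.3025  0.0062] [ 0.6407 -0.2576  0.131 ]
```

```bash
python3 - <<'E'
from h import *
np.set_printoptions(precision=4,suppress=True)
for n in("top","scene"):
    p=imaging.snapshot(n); P=pts(p); ok=p["depth"]>0
    m=finder.trace(p,"hood")[0]["region"]&ok&(abs(P[...,2]-.132)<.006)
    m=cv2.morphologyEx(m.astype(np.uint8),cv2.MORPH_OPEN,np.ones((3,3)))>0
    X=P[m][:,:2]
    best=None
    for a in np.radians(np.arange(-16,16,.25)):
        ex=np.array([np.cos(a),np.sin(a)]); ey=np.array([-ex[1],ex[0]])
        A=X@ex;B=X@ey
        q=[np.percentile(A,.7),np.percentile(A,99.3),np.percentile(B,.7),np.percentile(B,99.3)]
        area=(q[1]-q[0])*(q[3]-q[2])
        if best is None or area<best[0]: best=(area,np.degrees(a),q,ex,ey)
    _,a,q,ex,ey=best
    print(n,"yaw",a,"size",q[1]-q[0],q[3]-q[2],"centre",ex*(q[0]+q[1])/2+ey*(q[2]+q[3])/2, "front mid",ex*q[0]+ey*(q[2]+q[3])/2)
    w=(P[...,2]>.145)&(P[...,2]<.18)&(abs(P[...,0]-.61)<.05)&(abs(P[...,1]-.027)<.05)&ok
    W=P[w]; print("wing",len(W),W.mean(0),W[:,2].max()); c=W[:,:2]-W[:,:2].mean(0); l,v=np.linalg.eigh(c.T@c/len(c)); print(np.sqrt(l*12),v[:,1],np.degrees(np.arctan2(v[1,1],v[0,1])))
E
```

```text
top yaw -6.75 size 0.216211404138686 0.433029038981053 centre [0.6616 0.022 ] front mid [0.5543 0.0347]
wing 136 [0.607  0.0277 0.1626] 0.16820876341736257
[0.0114 0.0438] [-0.9984  0.0573] 176.71432986882283
scene yaw -6.25 size 0.2175127533954485 0.43283994366257017 centre [0.6628 0.0238] front mid [0.5547 0.0356]
wing 148 [0.613  0.0291 0.1601] 0.16701443598209686
[0.011  0.0474] [-0.9994  0.0342] 178.03769781092618
```

View pics/top1.png

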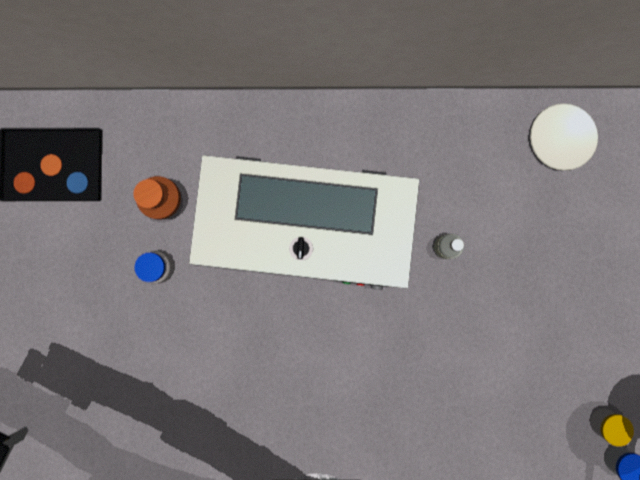

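View pics/scene1.png

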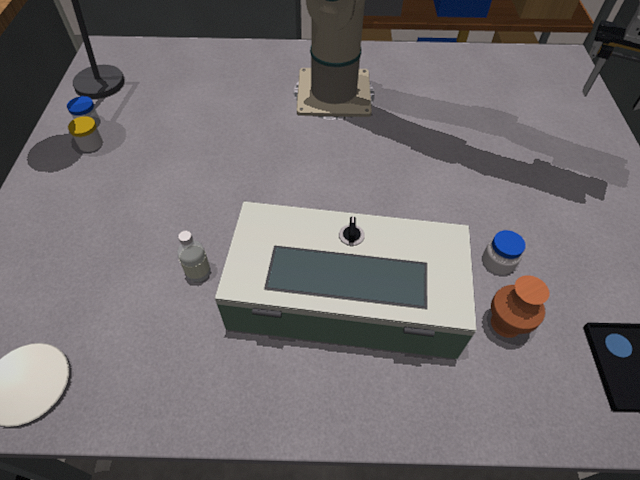

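```bash

python3 -m jog '[{"dx":-0.44,"dy":-0.295,"dz":-0.03,"rx":0,"ry":0,"rz":0,"claw":0.4},{"dx":-0.44,"dy":-0.295,"dz":-0.03,"rx":0,"ry":0,"rz":0,"claw":0.4},{"dx":-0.44,"dy":-0.295,"dz":-0.03,"rx":0,"ry":0,"rz":0,"claw":0.4},{"dx":-0.44,"dy":-0.295,"dz":-0.03,"rx":0,"ry":0,"rz":0,"claw":0.4},{"dx":-0.44,"dy":-0.295,"dz":-0.03,"rx":0,"ry":0,"rz":0,"claw":0.4},{"dx":-0.44,"dy":-0.295,"dz":-0.03,"rx":0,"ry":0,"rz":0,"claw":0.4},{"dx":-0.44,"dy":-0.295,"dz":-0.03,"rx":0,"ry":0,"rz":0,"claw":0.4},{"dx":-0.44,"dy":-0.295,"dz":-0.03,"rx":0,"ry":0,"rz":0,"claw":0.4}]'
python3 -m jog '[{"dx":-0.44,"dy":-0.295,"dz":0,"rx":0,"ry":0,"rz":0,"claw":0.4},{"dx":-0.44,"dy":-0.295,"dz":0,"rx":0,"ry":0,"rz":0,"claw":0.4},{"dx":-0.44,"dy":-0.295,"dz":0,"rx":0,"ry":0,"rz":0,"claw":0.4},{"dx":-0.44,"dy":-0.295,"dz":0,"rx":0,"ry":0,"rz":0,"claw":0.4},{"dx":-0.44,"dy":-0.295,"dz":0,"rx":0,"ry":0,"rz":0,"claw":0.4},{"dx":-0.44,"dy":-0.295,"dz":0,"rx":0,"ry":0,"rz":0,"claw":0.4},{"dx":-0.44,"dy":-0.295,"dz":0,"rx":0,"ry":0,"rz":0,"claw":0.4},{"dx":-0.44,"dy":-0.295,"dz":0,"rx":0,"ry":0,"rz":0,"claw":0.4}]'
python3 -m jog '[{"dx":0,"dy":0,"dz":0,"rx":0,"ry":0,"rz":0.155,"claw":0.4},{"dx":0,"dy":0,"dz":0,"rx":0,"ry":0,"rz":0.155,"claw":0.4},{"dx":0,"dy":0,"dz":0,"rx":0,"ry":0,"rz":0.155,"claw":0.4},{"dx":0,"dy":0,"dz":0,"rx":0,"ry":0,"rz":0.155,"claw":0.4},{"dx":0,"dy":0,"dz":0,"rx":0,"ry":0,"rz":0.155,"claw":0.4},{"dx":0,"dy":0,"dz":0,"rx":0,"ry":0,"rz":0.155,"claw":0.4},{"dx":0,"dy":0,"dz":0,"rx":0,"ry":0,"rz":0.155,"claw":0.4},{"dx":0,"dy":0,"dz":0,"rx":0,"ry":0,"rz":0.155,"claw":0.4}]'
python3 -m jog '[{"dx":0,"dy":0,"dz":0,"rx":0,"ry":0,"rz":0.155,"claw":0.4},{"dx":0,"dy":0,"dz":0,"rx":0,"ry":0,"rz":0.155,"claw":0.4},{"dx":0,"dy":0,"dz":0,"rx":0,"ry":0,"rz":0.155,"claw":0.4},{"dx":0,"dy":0,"dz":0,"rx":0,"ry":0,"rz":0.155,"claw":0.4},{"dx":0,"dy":0,"dz":0,"rx":0,"ry":0,"rz":0.155,"claw":0.4},{"dx":0,"dy":0,"dz":0,"rx":0,"ry":0,"rz":0.155,"claw":0.4},{"dx":0,"dy":0,"dz":0,"rx":0,"ry":0,"rz":0.155,"claw":0.4},{"dx":0,"dy":0,"dz":0,"rx":0,"ry":0,"rz":0.155,"claw":0.4}]'
python3 -m jog '[{"dx":0,"dy":0,"dz":0,"rx":0,"ry":0,"rz":0.155,"claw":0.4},{"dx":0,"dy":0,"dz":0,"rx":0,"ry":0,"rz":0.155,"claw":0.4},{"dx":0,"dy":0,"dz":0,"rx":0,"ry":0,"rz":0.155,"claw":0.4},{"dx":0,"dy":0,"dz":0,"rx":0,"ry":0,"rz":0.155,"claw":0.4},{"dx":0,"dy":0,"dz":0,"rx":0,"ry":0,"rz":0.155,"claw":0.4},{"dx":0,"dy":0,"dz":0,"rx":0,"ry":0,"rz":0.155,"claw":0.4},{"dx":0,"dy":0,"dz":0,"rx":0,"ry":0,"rz":0,"claw":0.4}]'; python3 -c "from cell import get_state;s=get_state();print(s['joint_pos'])"
```

```text
t: 1.57
tcp_pos: [0.4469, 0.3055, 0.2379]
eef_rot: [[-0.897, 0.443, 0.0], [0.443, 0.897, 0.0], [-0.0, 0.001, -1.0]]
ft_force: [0.6, 0.6, 0.4]
width: 0.47
gripper_force: 0.0
t: 2.23
tcp_pos: [0.6052, 0.0297, 0.2377]
eef_rot: [[-0.897, 0.443, 0.0], [0.443, 0.897, 0.0], [-0.0, 0.0, -1.0]]
ft_force: [0.7, 0.5, 0.3]
width: 0.401
gripper_force: 0.0
t: 2.9
tcp_pos: [0.6045, 0.0317, 0.2375]
eef_rot: [[-0.132, 0.991, 0.0], [0.991, 0.132, 0.0], [0.0, 0.0, -1.0]]
ft_force: [0.3, 0.3, 0.1]
width: 0.399
gripper_force: 0.0
t: 3.57
tcp_pos: [0.6045, 0.0318, 0.2375]
eef_rot: [[0.746, 0.666, 0.0], [0.666, -0.746, 0.0], [0.0, -0.0, -1.0]]
ft_force: [-0.9, 0.7, 0.4]
width: 0.398
gripper_force: 0.0
t: 4.15
tcp_pos: [0.6044, 0.0318, 0.2372]
eef_rot: [[1.0, 0.002, -0.0], [0.002, -1.0, -0.001], [-0.0, 0.001, -1.0]]
ft_force: [-0.4, 0.1, -0.8]
width: 0.4
gripper_force: 0.0
[-32.98447358  38.49457521  47.17207125  94.02041737 -31.24474586
  61.52305953 -66.55200313]
```

```bash

python3 -m jog '[{"dx":0.045,"dy":0.04,"dz":0.3,"rx":0,"ry":0,"rz":0.055,"claw":0.4},{"dx":0,"dy":0,"dz":0.3,"rx":0,"ry":0,"rz":0,"claw":0.4},{"dx":0,"dy":0,"dz":0.3,"rx":0,"ry":0,"rz":0,"claw":0.4},{"dx":0,"dy":0,"dz":0.22,"rx":0,"ry":0,"rz":0,"claw":0.4},{"dx":0,"dy":0,"dz":0,"rx":0,"ry":0,"rz":0,"claw":0.1},{"dx":0,"dy":0,"dz":0,"rx":0,"ry":0,"rz":0,"claw":0.05},{"dx":0,"dy":0,"dz":0,"rx":0,"ry":0,"rz":0,"claw":0.05},{"dx":0,"dy":0,"dz":0,"rx":0,"ry":0,"rz":0,"claw":0.05}]'
```

```text
t: 4.82
tcp_pos: [0.6089, 0.0284, 0.1549]
eef_rot: [[0.999, -0.038, 0.003], [-0.038, -0.999, 0.0], [0.003, -0.0, -1.0]]
ft_force: [0.5, -0.7, -0.4]
width: 0.158
gripper_force: 0.0
```

```bash

python3 -m jog '[{"dx":0,"dy":0,"dz":0.02,"rx":0,"ry":0,"rz":0,"claw":0.05},{"dx":0,"dy":0,"dz":0,"rx":0,"ry":0,"rz":0,"claw":0.05},{"dx":0,"dy":0,"dz":0,"rx":0,"ry":0,"rz":0,"claw":0.05},{"dx":0,"dy":0,"dz":0,"rx":0,"ry":0,"rz":0,"claw":0.05}]'
python3 -m jog '[{"dx":0,"dy":0,"dz":0,"rx":0,"ry":0,"rz":-0.12,"claw":0.05},{"dx":0,"dy":0,"dz":0,"rx":0,"ry":0,"rz":-0.12,"claw":0.05},{"dx":0,"dy":0,"dz":0,"rx":0,"ry":0,"rz":-0.12,"claw":0.05},{"dx":0,"dy":0,"dz":0,"rx":0,"ry":0,"rz":-0.12,"claw":0.05}]'; python3 -c "from cell import get_state;s=get_state();print(s['joint_pos'],s['torque'])"
```

```text
t: 5.15
tcp_pos: [0.609, 0.0285, 0.1544]
eef_rot: [[0.999, -0.038, 0.003], [-0.038, -0.999, 0.001], [0.003, -0.001, -1.0]]
ft_force: [-1.2, -0.2, 8.5]
width: 0.111
gripper_force: 30.0
t: 5.48
tcp_pos: [0.6089, 0.029, 0.1544]
eef_rot: [[0.942, 0.337, 0.003], [0.337, -0.942, 0.002], [0.003, -0.0, -1.0]]
ft_force: [-2.3, 1.6, 8.8]
width: 0.113
gripper_force: 30.0
[-27.43091224  42.0384654   37.4930503   98.32027267 -31.97129459
  50.58934689 -46.54417456] [ 0.34121951  0.61745965 -0.11991267]
```

```bash

python3 -m jog '[{"dx":0,"dy":0,"dz":-0.015,"rx":0,"ry":0,"rz":-0.155,"claw":0.05},{"dx":0,"dy":0,"dz":0,"rx":0,"ry":0,"rz":-0.155,"claw":0.05},{"dx":0,"dy":0,"dz":0,"rx":0,"ry":0,"rz":-0.155,"claw":0.05},{"dx":0,"dy":0,"dz":0,"rx":0,"ry":0,"rz":-0.155,"claw":0.05},{"dx":0,"dy":0,"dz":0,"rx":0,"ry":0,"rz":-0.155,"claw":0.05},{"dx":0,"dy":0,"dz":0,"rx":0,"ry":0,"rz":-0.155,"claw":0.05},{"dx":0,"dy":0,"dz":0,"rx":0,"ry":0,"rz":-0.155,"claw":0.05},{"dx":0,"dy":0,"dz":0,"rx":0,"ry":0,"rz":-0.155,"claw":0.05}]'
python3 -m jog '[{"dx":0,"dy":0,"dz":0,"rx":0,"ry":0,"rz":-0.14,"claw":0.05},{"dx":0,"dy":0,"dz":0,"rx":0,"ry":0,"rz":0,"claw":0.05}]'; python3 -c "from cell import get_state;s=get_state();print(s['joint_pos'],s['torque'])"
```

```text
t: 6.15
tcp_pos: [0.6079, 0.03, 0.1544]
eef_rot: [[0.249, 0.968, 0.001], [0.968, -0.249, 0.002], [0.002, 0.0, -1.0]]
ft_force: [-1.7, 2.9, 3.3]
width: 0.118
gripper_force: 30.0
t: 6.32
tcp_pos: [0.6077, 0.03, 0.1544]
eef_rot: [[0.144, 0.99, 0.0], [0.99, -0.144, 0.003], [0.003, -0.0, -1.0]]
ft_force: [-2.3, 3.1, 5.1]
width: 0.114
gripper_force: 30.0
[-17.59993185  38.28147601  19.93648886  98.05659474 -17.11129015
  46.64484089   1.92237039] [0.7974727  0.7779105  0.06692899]
```

```bash

python3 -m jog '[{"dx":0,"dy":0.012,"dz":-0.044,"rx":0.0255,"ry":0,"rz":0,"claw":0.05},{"dx":0,"dy":0.012,"dz":-0.044,"rx":0.0255,"ry":0,"rz":0,"claw":0.05},{"dx":0,"dy":0.012,"dz":-0.044,"rx":0.0255,"ry":0,"rz":0,"claw":0.05},{"dx":0,"dy":0.012,"dz":-0.044,"rx":0.0255,"ry":0,"rz":0,"claw":0.05}]'
python3 -m jog '[{"dx":0,"dy":0.012,"dz":-0.044,"rx":0.0255,"ry":0,"rz":0,"claw":0.05},{"dx":0,"dy":0.012,"dz":-0.044,"rx":0.0255,"ry":0,"rz":0,"claw":0.05},{"dx":0,"dy":0.012,"dz":-0.044,"rx":0.0255,"ry":0,"rz":0,"claw":0.05},{"dx":0,"dy":0.012,"dz":-0.044,"rx":0.0255,"ry":0,"rz":0,"claw":0.05}]'; python3 -c "from cell import get_state;s=get_state();print(s['joint_pos'],s['torque'])"
```

```text
t: 6.65
tcp_pos: [0.6112, 0.0296, 0.1654]
eef_rot: [[0.15, 0.985, -0.081], [0.989, -0.149, 0.013], [0.001, -0.083, -0.997]]
ft_force: [-1.1, 2.6, -6.7]
width: 0.114
gripper_force: 30.0
t: 6.98
tcp_pos: [0.616, 0.029, 0.178]
eef_rot: [[0.15, 0.976, -0.161], [0.989, -0.148, 0.025], [0.001, -0.163, -0.987]]
ft_force: [-2.0, 3.7, -6.0]
width: 0.114
gripper_force: 30.0
[-15.21060655  42.19368811  20.05957229  85.70618499 -16.24970455
  64.34923026   0.80816178] [ 0.56720582 -0.42490193 -0.0500771 ]
```

```bash

python3 -m jog '[{"dx":0,"dy":0.012,"dz":-0.044,"rx":0.0255,"ry":0,"rz":0,"claw":0.05},{"dx":0,"dy":0.012,"dz":-0.044,"rx":0.0255,"ry":0,"rz":0,"claw":0.05},{"dx":0,"dy":0.012,"dz":-0.044,"rx":0.0255,"ry":0,"rz":0,"claw":0.05}]'
python3 -m jog '[{"dx":0,"dy":0.006,"dz":-0.022,"rx":0.013,"ry":0,"rz":0,"claw":0.05},{"dx":0,"dy":0,"dz":0,"rx":0,"ry":0,"rz":0,"claw":0.05}]'
```

```text
t: 7.23
tcp_pos: [0.6203, 0.0285, 0.1872]
eef_rot: [[0.15, 0.964, -0.219], [0.989, -0.146, 0.034], [0.001, -0.222, -0.975]]
ft_force: [-2.0, 4.0, -5.8]
width: 0.115
gripper_force: 30.0
t: 7.4
tcp_pos: [0.6212, 0.0285, 0.1889]
eef_rot: [[0.15, 0.962, -0.229], [0.989, -0.145, 0.036], [0.001, -0.232, -0.973]]
ft_force: [-2.8, 4.6, -3.9]
width: 0.114
gripper_force: 30.0
```

```bash

python3 -m jog '[{"dx":0,"dy":0.005,"dz":-0.018,"rx":0.01,"ry":0,"rz":0,"claw":0.05},{"dx":0,"dy":0,"dz":0,"rx":0,"ry":0,"rz":0,"claw":0.05}]'
python3 -m jog '[{"dx":0,"dy":0.005,"dz":-0.016,"rx":0.009,"ry":0,"rz":0,"claw":0.05},{"dx":0,"dy":0,"dz":0,"rx":0,"ry":0,"rz":0,"claw":0.05}]'
```

```text
t: 7.57
tcp_pos: [0.6218, 0.0284, 0.1901]
eef_rot: [[0.149, 0.96, -0.236], [0.989, -0.145, 0.037], [0.002, -0.239, -0.971]]
ft_force: [-2.9, 5.3, -3.8]
width: 0.115
gripper_force: 30.0
t: 7.73
tcp_pos: [0.6224, 0.0283, 0.1913]
eef_rot: [[0.149, 0.959, -0.243], [0.989, -0.144, 0.038], [0.002, -0.246, -0.969]]
ft_force: [-2.9, 4.3, -4.2]
width: 0.115
gripper_force: 30.0
```

```bash

python3 -m jog '[{"dx":0,"dy":0.003,"dz":-0.012,"rx":0.007,"ry":0,"rz":0,"claw":0.05},{"dx":0,"dy":0,"dz":0,"rx":0,"ry":0,"rz":0,"claw":0.05}]'
python3 -m jog '[{"dx":0,"dy":0.003,"dz":-0.012,"rx":0.007,"ry":0,"rz":0,"claw":0.05},{"dx":0,"dy":0,"dz":0,"rx":0,"ry":0,"rz":0,"claw":0.05}]'
```

```text
t: 7.9
tcp_pos: [0.6229, 0.0282, 0.1921]
eef_rot: [[0.149, 0.957, -0.248], [0.989, -0.144, 0.039], [0.002, -0.251, -0.968]]
ft_force: [-2.6, 4.5, -4.7]
width: 0.115
gripper_force: 30.0
t: 8.07
tcp_pos: [0.6233, 0.0282, 0.1929]
eef_rot: [[0.149, 0.956, -0.253], [0.989, -0.144, 0.04], [0.002, -0.256, -0.967]]
ft_force: [-3.1, 4.3, -4.3]
width: 0.115
gripper_force: 30.0
```

```bash

python3 -m jog '[{"dx":0,"dy":0.004,"dz":-0.014,"rx":0.007,"ry":0,"rz":0,"claw":0.05},{"dx":0,"dy":0,"dz":0,"rx":0,"ry":0,"rz":0,"claw":0.05}]'
python3 -m jog '[{"dx":0,"dy":0.003,"dz":-0.01,"rx":0.005,"ry":0,"rz":0,"claw":0.05},{"dx":0,"dy":0,"dz":0,"rx":0,"ry":0,"rz":0,"claw":0.05}]'
```

```text
t: 8.23
tcp_pos: [0.6238, 0.0281, 0.1938]
eef_rot: [[0.149, 0.954, -0.259], [0.989, -0.144, 0.041], [0.002, -0.262, -0.965]]
ft_force: [-2.8, 3.8, -4.0]
width: 0.116
gripper_force: 30.0
t: 8.4
tcp_pos: [0.6239, 0.0281, 0.194]
eef_rot: [[0.149, 0.953, -0.263], [0.989, -0.143, 0.041], [0.002, -0.266, -0.964]]
ft_force: [-3.5, 4.9, -6.4]
width: 0.113
gripper_force: 30.0
```

```bash

python3 -m jog '[{"dx":0,"dy":0.003,"dz":-0.01,"rx":0.003,"ry":0,"rz":0,"claw":0.05},{"dx":0,"dy":0,"dz":0,"rx":0,"ry":0,"rz":0,"claw":0.05}]'
```

```text
t: 8.57
tcp_pos: [0.624, 0.0281, 0.194]
eef_rot: [[0.149, 0.952, -0.266], [0.989, -0.143, 0.041], [0.001, -0.269, -0.963]]
ft_force: [-4.3, 4.8, -8.5]
width: 0.113
gripper_force: 30.0
```

```bash

python3 -m jog '[{"dx":0,"dy":-0.005,"dz":0.022,"rx":-0.008,"ry":0,"rz":0,"claw":0.05},{"dx":0,"dy":0,"dz":0,"rx":0,"ry":0,"rz":0,"claw":0.5},{"dx":0,"dy":0,"dz":0,"rx":0,"ry":0,"rz":0,"claw":0.5},{"dx":0,"dy":0,"dz":0,"rx":0,"ry":0,"rz":0,"claw":0.5},{"dx":0,"dy":0,"dz":0,"rx":0,"ry":0,"rz":0,"claw":0.5},{"dx":0,"dy":0,"dz":-0.3,"rx":0,"ry":0,"rz":0,"claw":0.5},{"dx":0,"dy":0,"dz":-0.5,"rx":0,"ry":0,"rz":0,"claw":0.5},{"dx":0,"dy":0,"dz":-0.2,"rx":0,"ry":0,"rz":0,"claw":0.3}]'
python3 -m jog '[{"dx":0.01,"dy":-0.47,"dz":-0.06,"rx":-0.05,"ry":0,"rz":0,"claw":0},{"dx":0.01,"dy":-0.47,"dz":-0.06,"rx":-0.05,"ry":0,"rz":0,"claw":0},{"dx":0.01,"dy":-0.47,"dz":-0.06,"rx":-0.05,"ry":0,"rz":0,"claw":0},{"dx":0.01,"dy":-0.47,"dz":-0.06,"rx":-0.05,"ry":0,"rz":0,"claw":0},{"dx":0.01,"dy":-0.47,"dz":-0.06,"rx":-0.05,"ry":0,"rz":0,"claw":0},{"dx":0.01,"dy":-0.47,"dz":-0.06,"rx":-0.05,"ry":0,"rz":0,"claw":0}]'
cat > m.py <<'E'
from h import *
np.set_printoptions(precision=4,suppress=True)
P=pts(p:=imaging.snapshot("top")); save(p,"top_ajar")
for q in("hood","wing"):
    r=finder.trace(p,q)[0]; X=P[r["region"]&(p["depth"]>0)]
    print(q,np.median(X,0))
    if q=="hood":
        A=np.c_[X[:,:2],np.ones(len(X))]
        for _ in range(5):
            c=np.linalg.lstsq(A,X[:,2],rcond=None)[0]; k=abs(A@c-X[:,2])<.006; A,X=A[k],X[k]
        print("slope rad",np.arctan(np.hypot(c[0],c[1])),"azimuth",np.degrees(np.arctan2(-c[1],-c[0])))
print(get_state()["joint_pos"],get_state()["tcp_pos"])
E
python3 m.py
```

```text
t: 9.23
tcp_pos: [0.6462, 0.0221, 0.2707]
eef_rot: [[0.149, 0.957, -0.251], [0.989, -0.144, 0.037], [-0.0, -0.253, -0.967]]
ft_force: [0.9, 0.1, 1.7]
width: 0.454
gripper_force: 0.0
t: 9.73
tcp_pos: [0.4419, 0.0574, 0.3285]
eef_rot: [[0.149, 0.989, -0.023], [0.989, -0.149, 0.004], [0.001, -0.023, -1.0]]
ft_force: [-0.2, 0.6, 1.5]
width: 0.037
gripper_force: 0.0
hood [0.6622 0.0209 0.1621]
slope rad 0.24526568011742936 azimuth -6.1149037208986705
wing [0.6192 0.027  0.1965]
[-29.5763  13.2755  23.7981 107.9755  -6.6457  61.3916 -11.4637] [0.4405 0.0581 0.3291]
```

```bash

python3 -m jog '[{"dx":0,"dy":0,"dz":0,"rx":0,"ry":0.155,"rz":0,"claw":0},{"dx":0,"dy":0,"dz":0,"rx":0,"ry":0.155,"rz":0,"claw":0},{"dx":0,"dy":0,"dz":0,"rx":0,"ry":0.155,"rz":0,"claw":0},{"dx":0,"dy":0,"dz":0,"rx":0,"ry":0.155,"rz":0,"claw":0},{"dx":0,"dy":0,"dz":0,"rx":0,"ry":0.155,"rz":0,"claw":0},{"dx":0,"dy":0,"dz":0,"rx":0,"ry":0.155,"rz":0,"claw":0}]';  python3 -c "from cell import get_state;s=get_state();print(s['joint_pos'])"
```

```text
t: 10.38
tcp_pos: [0.4459, 0.0554, 0.3287]
eef_rot: [[0.126, 0.988, 0.087], [0.731, -0.151, 0.665], [0.67, -0.02, -0.742]]
ft_force: [-0.5, 0.4, -0.7]
width: 0.007
gripper_force: 0.0
[  5.28119354  19.79370782  20.35169559 116.06715401 -49.9593635
  71.02453078  44.44884399]
```

```bash

python3 -m jog '[{"dx":0,"dy":0,"dz":0,"rx":0,"ry":-0.155,"rz":0,"claw":0},{"dx":0,"dy":0,"dz":0,"rx":0,"ry":-0.155,"rz":0,"claw":0},{"dx":0,"dy":0,"dz":0,"rx":0,"ry":-0.155,"rz":0,"claw":0},{"dx":0,"dy":0,"dz":0,"rx":0,"ry":-0.155,"rz":0,"claw":0},{"dx":0,"dy":0,"dz":0,"rx":0,"ry":-0.155,"rz":0,"claw":0},{"dx":0,"dy":0,"dz":0,"rx":0,"ry":-0.155,"rz":0,"claw":0},{"dx":0,"dy":0,"dz":0,"rx":0,"ry":-0.155,"rz":0,"claw":0},{"dx":0,"dy":0,"dz":0,"rx":0,"ry":-0.155,"rz":0,"claw":0}]'
python3 -m jog '[{"dx":0,"dy":0,"dz":0,"rx":0,"ry":-0.155,"rz":0,"claw":0},{"dx":0,"dy":0,"dz":0,"rx":0,"ry":-0.155,"rz":0,"claw":0},{"dx":0,"dy":0,"dz":0,"rx":0,"ry":-0.155,"rz":0,"claw":0},{"dx":0,"dy":0,"dz":0,"rx":0,"ry":-0.155,"rz":0,"claw":0},{"dx":0,"dy":0,"dz":0,"rx":0,"ry":-0.155,"rz":0,"claw":0},{"dx":0,"dy":0,"dz":0,"rx":0,"ry":-0.155,"rz":0,"claw":0}]';  python3 -c "from cell import get_state;s=get_state();print(s['joint_pos'])"
```

```text
t: 11.05
tcp_pos: [0.4459, 0.0578, 0.3293]
eef_rot: [[0.14, 0.989, -0.056], [0.959, -0.149, -0.24], [-0.246, -0.021, -0.969]]
ft_force: [0.8, -0.1, -0.4]
width: 0.006
gripper_force: 0.0
t: 11.55
tcp_pos: [0.4452, 0.0593, 0.3276]
eef_rot: [[0.063, 0.989, -0.135], [0.555, -0.147, -0.819], [-0.829, -0.023, -0.558]]
ft_force: [-0.5, 0.3, 0.7]
width: 0.007
gripper_force: 0.0
[-55.45973321  38.71878366  28.24299359  97.5288856   25.10956551
  85.52989263 -45.41502501]
```

```bash

python3 -m jog '[{"dx":0,"dy":0,"dz":0,"rx":-0.13,"ry":-0.004,"rz":-0.088,"claw":0},{"dx":0,"dy":0,"dz":0,"rx":-0.13,"ry":-0.004,"rz":-0.088,"claw":0},{"dx":0,"dy":0,"dz":0,"rx":-0.13,"ry":-0.004,"rz":-0.088,"claw":0},{"dx":0,"dy":0,"dz":0,"rx":-0.13,"ry":-0.004,"rz":-0.088,"claw":0},{"dx":0,"dy":0,"dz":0,"rx":-0.13,"ry":-0.004,"rz":-0.088,"claw":0},{"dx":0,"dy":0,"dz":0,"rx":-0.13,"ry":-0.004,"rz":-0.088,"claw":0}]';  python3 -c "from cell import get_state;s=get_state();print(s['joint_pos'])"
```

```text
t: 12.05
tcp_pos: [0.4445, 0.0598, 0.3273]
eef_rot: [[-0.333, 0.826, 0.454], [0.454, 0.563, -0.691], [-0.827, -0.024, -0.562]]
ft_force: [1.1, 0.1, 1.3]
width: 0.007
gripper_force: 0.0
[-69.21504489  23.93042361  23.88095971 125.85671184  52.75220517
  61.5376275  -49.73538535]
```

```bash

python3 -m jog '[{"dx":-0.005,"dy":0.46,"dz":-0.012,"rx":0,"ry":0,"rz":0,"claw":0},{"dx":-0.005,"dy":0.46,"dz":-0.012,"rx":0,"ry":0,"rz":0,"claw":0},{"dx":-0.005,"dy":0.46,"dz":-0.012,"rx":0,"ry":0,"rz":0,"claw":0},{"dx":0,"dy":0,"dz":0,"rx":-0.13,"ry":-0.004,"rz":-0.088,"claw":0},{"dx":0,"dy":0,"dz":0,"rx":-0.13,"ry":-0.004,"rz":-0.088,"claw":0},{"dx":0,"dy":0,"dz":0,"rx":-0.13,"ry":-0.004,"rz":-0.088,"claw":0},{"dx":0,"dy":0,"dz":0,"rx":-0.13,"ry":-0.004,"rz":-0.088,"claw":0}]';  python3 -c "from cell import get_state;s=get_state();print(s['joint_pos'])"
```

```text
t: 12.63
tcp_pos: [0.5293, 0.1186, 0.3272]
eef_rot: [[-0.507, 0.462, 0.728], [0.242, 0.887, -0.394], [-0.827, -0.024, -0.561]]
ft_force: [1.5, -1.3, 1.4]
width: 0.001
gripper_force: 0.0
[-67.29657539  20.90102968  24.60321031 131.95368604  81.17397992
  44.8976336  -51.58706032]
```

```bash

python3 -m jog '[{"dx":0,"dy":0,"dz":0,"rx":-0.13,"ry":-0.004,"rz":-0.088,"claw":0},{"dx":0,"dy":0,"dz":0,"rx":-0.13,"ry":-0.004,"rz":-0.088,"claw":0},{"dx":0,"dy":0,"dz":0,"rx":-0.135,"ry":-0.004,"rz":-0.09,"claw":0},{"dx":0,"dy":0,"dz":0,"rx":0,"ry":0,"rz":0,"claw":0}]';  python3 -c "from cell import get_state;s=get_state();print(s['joint_pos'])"
```

```text
t: 12.97
tcp_pos: [0.5314, 0.1127, 0.3229]
eef_rot: [[-0.559, 0.248, 0.791], [0.117, 0.968, -0.221], [-0.821, -0.031, -0.57]]
ft_force: [-0.1, 1.0, 0.2]
width: 0.006
gripper_force: 0.0
[-54.68012123  15.84608243  14.46981883 139.84431954 103.58981993
  41.42764066 -59.47947075]
```

```bash

python3 -m jog '[{"dx":0.34,"dy":0.163,"dz":0.22,"rx":0,"ry":0,"rz":0,"claw":0},{"dx":0.34,"dy":0.163,"dz":0.22,"rx":0,"ry":0,"rz":0,"claw":0},{"dx":0.34,"dy":0.163,"dz":0.22,"rx":0,"ry":0,"rz":0,"claw":0},{"dx":0.34,"dy":0.163,"dz":0.22,"rx":0,"ry":0,"rz":0,"claw":0},{"dx":0,"dy":0,"dz":0,"rx":0,"ry":0,"rz":0,"claw":0}]'; cat > w.py <<'E'
from h import *
import sys
np.set_printoptions(precision=4,suppress=True)
a=np.radians(-6.3); M=np.array([[np.cos(a),np.sin(a),0],[-np.sin(a),np.cos(a),0],[0,0,1]])
L=np.array([.5527,.0355,.110])
s=get_state(); R=s["eef_rot"]; tip=s["tcp_pos"]+.014*R[:,2]
print("t",s["t"],"J",s["joint_pos"].round(1))
print("tip machine mm",M@(tip-L)*1000,"upper corner",M@(tip-L-.008*R[:,0])*1000,"F mach",M@s["ft_force"])
print("tool z mach",M@R[:,2])
# rows for a machine-frame shift in mm, units of 75 mm
if len(sys.argv)>3: d=np.array(list(map(float,sys.argv[1:4]))); print("rows",R.T@(M.T@d)/75)
E
python3 w.py 0 0 -62
```

```text
t: 13.38
tcp_pos: [0.5383, 0.1614, 0.1956]
eef_rot: [[-0.568, 0.243, 0.786], [0.109, 0.969, -0.222], [-0.816, -0.041, -0.577]]
ft_force: [-0.2, 0.3, -0.0]
width: 0.003
gripper_force: 0.0
t 13.3833 J [-42.4  36.4  -8.3 140.8 112.2  58.  -81.5]
tip machine mm [-16.8156 121.7318  77.5561] upper corner [-12.2019 121.3671  84.0815] F mach [-0.195   0.3163 -0.0497]
tool z mach [ 0.8056 -0.1341 -0.5771]
rows [0.6743 0.0336 0.4771]
```

```bash

python3 -m jog '[{"dx":0.205,"dy":0.01,"dz":0.145,"rx":0,"ry":0,"rz":0,"claw":0},{"dx":0.205,"dy":0.01,"dz":0.145,"rx":0,"ry":0,"rz":0,"claw":0},{"dx":0.205,"dy":0.01,"dz":0.145,"rx":0,"ry":0,"rz":0,"claw":0},{"dx":0,"dy":0,"dz":0,"rx":0,"ry":0,"rz":0,"claw":0}]'; python3 w.py 10 0 0; python3 - <<'E'
from h import *
save(imaging.snapshot("scene"),"s_pre")
E
```

```text
t: 13.72
tcp_pos: [0.5377, 0.1604, 0.159]
eef_rot: [[-0.569, 0.237, 0.787], [0.095, 0.97, -0.223], [-0.817, -0.053, -0.575]]
ft_force: [-0.2, -1.4, -0.4]
width: 0.001
gripper_force: 0.0
t 13.7167 J [-21.7  48.1 -40.1 141.2 109.2  82.3 -76.9]
tip machine mm [-17.306  120.5671  40.9656] upper corner [-12.6976 120.3147  47.5   ] F mach [-0.0626 -1.4646 -0.3574]
tool z mach [ 0.8072 -0.1354 -0.5745]
rows [-0.0768  0.0172  0.1076]
```

View pics/s_pre.png

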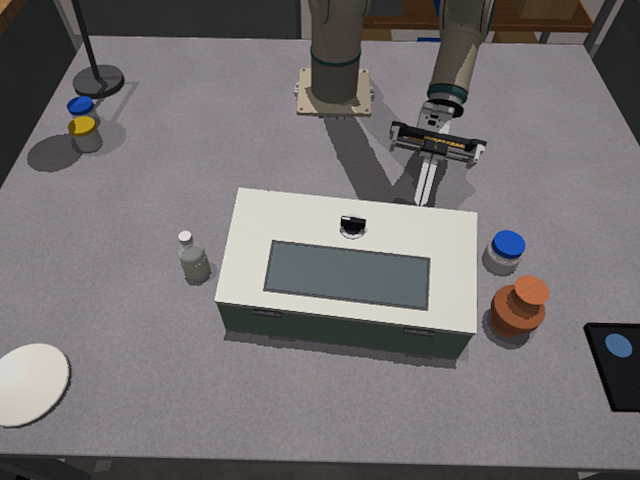

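```bash

python3 -m jog '[{"dx":0,"dy":0,"dz":0,"rx":0,"ry":0.09,"rz":0,"claw":0},{"dx":0.1,"dy":0.01,"dz":0.08,"rx":0,"ry":0.09,"rz":0,"claw":0},{"dx":0.09,"dy":0.006,"dz":0.08,"rx":0,"ry":0,"rz":0,"claw":0},{"dx":0.09,"dy":0.006,"dz":0.08,"rx":0,"ry":0,"rz":0,"claw":0},{"dx":0,"dy":0,"dz":0,"rx":0,"ry":0,"rz":0,"claw":0}]'; python3 w.py 10 0 0
```

```text
t: 14.18
tcp_pos: [0.5386, 0.1606, 0.1367]
eef_rot: [[-0.666, 0.234, 0.709], [0.12, 0.971, -0.208], [-0.736, -0.053, -0.674]]
ft_force: [0.0, 0.7, 0.1]
width: 0.003
gripper_force: 0.0
t 14.1833 J [-16.9  46.  -40.9 138.2 108.4  72.4 -69.9]
tip machine mm [-17.5412 120.9593  17.233 ] upper corner [-12.1424 120.5884  23.1249] F mach [-0.0255  0.6705  0.0954]
tool z mach [ 0.7271 -0.1285 -0.6744]
rows [-0.09    0.0168  0.097 ]
```

```bash

python3 -m jog '[{"dx":-0.09,"dy":0.017,"dz":0.097,"rx":0,"ry":0,"rz":0,"claw":0},{"dx":-0.09,"dy":0.017,"dz":0.097,"rx":0,"ry":0,"rz":0,"claw":0},{"dx":-0.045,"dy":0.008,"dz":0.048,"rx":0,"ry":0,"rz":0,"claw":0},{"dx":0,"dy":0,"dz":0,"rx":0,"ry":0,"rz":0,"claw":0}]'; python3 w.py
python3 -m jog '[{"dx":-0.027,"dy":0.005,"dz":0.029,"rx":0,"ry":0,"rz":0,"claw":0},{"dx":-0.027,"dy":0.005,"dz":0.029,"rx":0,"ry":0,"rz":0,"claw":0},{"dx":0,"dy":0,"dz":0,"rx":0,"ry":0,"rz":0,"claw":0}]'; python3 w.py
```

```text
t: 14.52
tcp_pos: [0.5645, 0.1579, 0.1367]
eef_rot: [[-0.666, 0.236, 0.707], [0.124, 0.971, -0.206], [-0.735, -0.05, -0.676]]
ft_force: [-1.1, -0.6, -0.4]
width: 0.007
gripper_force: 0.0
t 14.5167 J [-14.1  46.  -40.3 135.4 110.   70.3 -66.2]
tip machine mm [  8.4953 121.2237  17.2669] upper corner [ 13.9041 120.8203  23.1476] F mach [-1.0185 -0.6896 -0.4186]
tool z mach [ 0.7256 -0.1275 -0.6762]
t: 14.77
tcp_pos: [0.5691, 0.1574, 0.1364]
eef_rot: [[-0.668, 0.234, 0.706], [0.123, 0.971, -0.205], [-0.734, -0.05, -0.678]]
ft_force: [-4.0, -0.0, 2.4]
width: 0.004
gripper_force: 2.2
t 14.7667 J [-13.6  45.9 -40.2 134.9 110.3  69.8 -65.4]
tip machine mm [ 13.0216 121.2172  16.9179] upper corner [ 18.443  120.8242  22.7876] F mach [-3.973  -0.4637  2.3712]
tool z mach [ 0.7244 -0.1267 -0.6776]
```

```bash

python3 -c "
import numpy as np;a=np.radians(-6.3);from cell import get_state;s=get_state();R=s['eef_rot'];M=np.array([[np.cos(a),np.sin(a),0],[-np.sin(a),np.cos(a),0],[0,0,1]]);print(s['torque'],s['ft_force'],R.T@M.T@np.array([0,13,0])/75)"
python3 -m jog '[{"dx":0.09,"dy":-0.017,"dz":-0.097,"rx":0,"ry":0,"rz":0,"claw":0},{"dx":0.005,"dy":0.17,"dz":-0.022,"rx":0,"ry":0,"rz":0,"claw":0},{"dx":-0.09,"dy":0.017,"dz":0.097,"rx":0,"ry":0,"rz":0,"claw":0},{"dx":0,"dy":0,"dz":0,"rx":0,"ry":0,"rz":0,"claw":0}]'; python3 w.py
```

```text
[ 0.19717247  1.03136221 -0.12440849] [-3.99993512 -0.02493196  2.37116495] [ 0.00851442  0.17172587 -0.02195848]
t: 15.1
tcp_pos: [0.5722, 0.173, 0.137]
eef_rot: [[-0.667, 0.232, 0.708], [0.124, 0.972, -0.202], [-0.735, -0.047, -0.677]]
ft_force: [0.0, 3.8, -0.0]
width: 0.005
gripper_force: 1.8
t 15.1 J [-14.8  46.2 -40.4 133.3 109.1  69.9 -64.5]
tip machine mm [ 14.4097 137.124   17.5019] upper corner [ 19.8223 136.7258  23.3794] F mach [-0.4132  3.7973 -0.0354]
tool z mach [ 0.7259 -0.1227 -0.6768]
```

```bash

python3 -m jog '[{"dx":0.135,"dy":-0.025,"dz":-0.145,"rx":0,"ry":0,"rz":0,"claw":0},{"dx":-0.011,"dy":-0.24,"dz":0.03,"rx":0,"ry":0,"rz":0,"claw":0},{"dx":-0.09,"dy":0.017,"dz":0.097,"rx":0,"ry":0,"rz":0,"claw":0},{"dx":-0.045,"dy":0.008,"dz":0.048,"rx":0,"ry":0,"rz":0,"claw":0},{"dx":-0.027,"dy":0.005,"dz":0.029,"rx":0,"ry":0,"rz":0,"claw":0},{"dx":0,"dy":0,"dz":0,"rx":0,"ry":0,"rz":0,"claw":0}]'; python3 w.py 3 0 0
```

```text
t: 15.6
tcp_pos: [0.5721, 0.1507, 0.1365]
eef_rot: [[-0.668, 0.237, 0.706], [0.125, 0.97, -0.208], [-0.734, -0.051, -0.677]]
ft_force: [-5.3, -2.6, 0.6]
width: 0.006
gripper_force: 3.0
t 15.6 J [-12.8  45.9 -40.  135.  110.9  69.5 -65.2]
tip machine mm [ 16.7345 114.79    16.9693] upper corner [ 22.1533 114.3842  22.8405] F mach [-4.9899 -3.1933  0.6219]
tool z mach [ 0.7242 -0.1296 -0.6773]
rows [-0.0271  0.0052  0.029 ]
```

```bash

python3 -m jog '[{"dx":-0.027,"dy":0.005,"dz":0.029,"rx":0,"ry":0,"rz":0,"claw":0},{"dx":-0.009,"dy":0.002,"dz":0.01,"rx":0,"ry":0,"rz":0,"claw":0},{"dx":0,"dy":0,"dz":0,"rx":0,"ry":0,"rz":0,"claw":0}]'; python3 w.py 0 0 5
```

```text
t: 15.85
tcp_pos: [0.5753, 0.1504, 0.1364]
eef_rot: [[-0.668, 0.236, 0.705], [0.124, 0.97, -0.208], [-0.734, -0.052, -0.678]]
ft_force: [-6.9, -3.1, 2.1]
width: 0.006
gripper_force: 3.6
t 15.85 J [-12.5  45.9 -39.9 134.6 111.1  69.2 -64.7]
tip machine mm [ 20.0285 114.8434  16.8898] upper corner [ 25.4508 114.4458  22.7585] F mach [-6.4727 -3.8566  2.0926]
tool z mach [ 0.7239 -0.1293 -0.6776]
rows [-0.0489 -0.0034 -0.0452]
```

```bash

python3 -m jog '[{"dx":-0.014,"dy":0.003,"dz":0.015,"rx":0,"ry":0,"rz":0,"claw":0},{"dx":-0.049,"dy":-0.003,"dz":-0.045,"rx":0,"ry":0,"rz":0,"claw":0},{"dx":0,"dy":0,"dz":0,"rx":0,"ry":0,"rz":0,"claw":0}]'; python3 w.py 0.5 0 4
```

```text
t: 16.1
tcp_pos: [0.5759, 0.1499, 0.1407]
eef_rot: [[-0.67, 0.236, 0.703], [0.124, 0.97, -0.208], [-0.732, -0.053, -0.68]]
ft_force: [-6.5, -2.8, -0.5]
width: 0.006
gripper_force: 3.8
t 16.1 J [-12.2  45.1 -40.  134.4 110.5  68.5 -63.8]
tip machine mm [ 20.5699 114.4477  21.1769] upper corner [ 26.008  114.0534  27.0311] F mach [-6.1312 -3.4717 -0.4764]
tool z mach [ 0.7221 -0.1298 -0.6795]
rows [-0.0436 -0.0019 -0.0314]
```

```bash
python3 -c "
import numpy as np;a=np.radians(-6.3);from cell import get_state;s=get_state();R=s['eef_rot'];M=np.array([[np.cos(a),np.sin(a),0],[-np.sin(a),np.cos(a),0],[0,0,1]])
for d in([1,0,0],[0,1,0],[0,0,1]):print(R.T@M.T@np.array(d)/75)"
python3 -m jog '[{"dx":-0.047,"dy":0.002,"dz":0.0,"rx":0,"ry":0,"rz":0,"claw":0},{"dx":-0.023,"dy":0,"dz":-0.003,"rx":0,"ry":0,"rz":0,"claw":0},{"dx":0,"dy":0,"dz":0,"rx":0,"ry":0,"rz":0,"claw":0}]'; python3 w.py
```

```text
[-0.00906355  0.00171255  0.00962793]
[ 0.00065713  0.01320427 -0.00173008]
[-0.00975695 -0.00070154 -0.00906022]
t: 16.35
tcp_pos: [0.5784, 0.1494, 0.1435]
eef_rot: [[-0.672, 0.236, 0.702], [0.124, 0.97, -0.208], [-0.73, -0.053, -0.682]]
ft_force: [-7.3, -2.7, -2.6]
width: 0.006
gripper_force: 4.2
t 16.35 J [-11.8  44.6 -40.  134.  110.2  67.8 -62.8]
tip machine mm [ 23.1288 114.1769  23.9422] upper corner [ 28.5841 113.7846  29.7806] F mach [-7.0015 -3.4639 -2.5509]
tool z mach [ 0.7201 -0.1297 -0.6816]
```

```bash

python3 -m jog '[{"dx":-0.048,"dy":0,"dz":-0.027,"rx":0,"ry":0,"rz":0,"claw":0},{"dx":0,"dy":0,"dz":0,"rx":0,"ry":0,"rz":0,"claw":0}]'; python3 w.py
python3 -m jog '[{"dx":-0.036,"dy":0,"dz":-0.02,"rx":0,"ry":0,"rz":0,"claw":0},{"dx":0,"dy":0,"dz":0,"rx":0,"ry":0,"rz":0,"claw":0}]'; python3 w.py
```

```text
t: 16.52
tcp_pos: [0.5789, 0.1491, 0.1471]
eef_rot: [[-0.673, 0.236, 0.701], [0.124, 0.97, -0.208], [-0.729, -0.054, -0.683]]
ft_force: [-8.8, -3.5, -4.9]
width: 0.008
gripper_force: 6.4
t 16.5167 J [-11.6  44.1 -40.1 133.8 109.7  67.3 -62.2]
tip machine mm [ 23.6036 113.9479  27.5681] upper corner [ 29.0665 113.5566  33.3994] F mach [-8.3251 -4.4592 -4.9079]
tool z mach [ 0.7192 -0.1302 -0.6825]
t: 16.68
tcp_pos: [0.5794, 0.149, 0.1499]
eef_rot: [[-0.674, 0.236, 0.7], [0.123, 0.97, -0.208], [-0.729, -0.054, -0.683]]
ft_force: [-9.4, -2.5, -5.1]
width: 0.003
gripper_force: 5.5
t 16.6833 J [-11.5  43.7 -40.2 133.7 109.4  67.  -61.7]
tip machine mm [ 24.1228 113.8816  30.3241] upper corner [ 29.5887 113.4915  36.1526] F mach [-9.027  -3.5228 -5.0654]
tool z mach [ 0.7188 -0.1303 -0.6829]
```

```bash

python3 -m jog '[{"dx":-0.036,"dy":0,"dz":-0.02,"rx":0,"ry":0,"rz":0,"claw":0},{"dx":0,"dy":0,"dz":0,"rx":0,"ry":0,"rz":0,"claw":0}]'; python3 w.py; python3 m.py
```

```text
t: 16.85
tcp_pos: [0.5801, 0.1489, 0.1528]
eef_rot: [[-0.674, 0.236, 0.7], [0.123, 0.97, -0.208], [-0.729, -0.054, -0.683]]
ft_force: [-8.9, -4.0, -4.7]
width: 0.004
gripper_force: 4.8
t 16.85 J [-11.4  43.2 -40.3 133.5 109.1  66.6 -61.2]
tip machine mm [ 24.8477 113.9097  33.2785] upper corner [ 30.3139 113.5197  39.1067] F mach [-8.4228 -4.91   -4.6548]
tool z mach [ 0.7188 -0.1303 -0.6829]
hood [0.6637 0.0205 0.1654]
slope rad 0.2753072994135433 azimuth -6.18169873463932
wing [0.6212 0.0269 0.2   ]
[-11.3715  43.2681 -40.2748 133.5299 109.1159  66.6709 -61.2009] [0.5801 0.1489 0.1528]
```

```bash

python3 -m jog '[{"dx":-0.05,"dy":0,"dz":-0.025,"rx":0,"ry":0,"rz":0,"claw":0},{"dx":0,"dy":0,"dz":0,"rx":0,"ry":0,"rz":0,"claw":0}]'; python3 w.py
python3 -m jog '[{"dx":-0.05,"dy":0,"dz":-0.025,"rx":0,"ry":0,"rz":0,"claw":0},{"dx":-0.05,"dy":0,"dz":-0.025,"rx":0,"ry":0,"rz":0,"claw":0},{"dx":0,"dy":0,"dz":0,"rx":0,"ry":0,"rz":0,"claw":0}]'; python3 w.py
```

```text
t: 17.17
tcp_pos: [0.5813, 0.1487, 0.1569]
eef_rot: [[-0.674, 0.236, 0.7], [0.123, 0.97, -0.209], [-0.729, -0.054, -0.683]]
ft_force: [-8.4, -4.0, -4.6]
width: 0.006
gripper_force: 4.8
t 17.1667 J [-11.1  42.7 -40.4 133.3 108.7  66.2 -60.5]
tip machine mm [ 26.0539 113.8602  37.3167] upper corner [ 31.5199 113.4698  43.1452] F mach [-7.9369 -4.8712 -4.6037]
tool z mach [ 0.7188 -0.1305 -0.6828]
t: 17.42
tcp_pos: [0.5839, 0.1484, 0.1652]
eef_rot: [[-0.673, 0.237, 0.701], [0.124, 0.97, -0.209], [-0.729, -0.054, -0.682]]
ft_force: [-8.4, -4.1, -4.5]
width: 0.002
gripper_force: 4.5
t 17.4167 J [-10.7  41.6 -40.5 132.8 107.8  65.3 -59.1]
tip machine mm [ 28.6457 113.8506  45.6659] upper corner [ 34.1073 113.4568  51.4983] F mach [-7.9237 -5.0299 -4.5075]
tool z mach [ 0.7192 -0.1308 -0.6823]
```

```bash

python3 -m jog '[{"dx":-0.05,"dy":0,"dz":-0.025,"rx":0,"ry":0,"rz":0,"claw":0},{"dx":-0.05,"dy":0,"dz":-0.025,"rx":0,"ry":0,"rz":0,"claw":0},{"dx":-0.05,"dy":0,"dz":-0.025,"rx":0,"ry":0,"rz":0,"claw":0},{"dx":-0.05,"dy":0,"dz":-0.025,"rx":0,"ry":0,"rz":0,"claw":0},{"dx":0,"dy":0,"dz":0,"rx":0,"ry":0,"rz":0,"claw":0}]'; python3 w.py; python3 m.py
```

```text
t: 17.83
tcp_pos: [0.5887, 0.1479, 0.1816]
eef_rot: [[-0.673, 0.237, 0.701], [0.124, 0.97, -0.209], [-0.73, -0.054, -0.682]]
ft_force: [-9.1, -4.7, -2.7]
width: 0.005
gripper_force: 4.5
t 17.8333 J [ -9.9  39.4 -40.8 131.7 106.   63.6 -56.1]
tip machine mm [ 33.5389 113.8115  62.0251] upper corner [ 38.9957 113.4163  67.8618] F mach [-8.5143 -5.6693 -2.6766]
tool z mach [ 0.7197 -0.1312 -0.6817]
hood [0.6683 0.0194 0.1821]
slope rad 0.4203085331681276 azimuth -6.191490355829915
wing [0.6348 0.0265 0.2201]
[ -9.8816  39.4195 -40.8171 131.7482 106.0903  63.6332 -56.1762] [0.5888 0.1478 0.1815]
```

```bash

python3 -m jog '[{"dx":0,"dy":0,"dz":-0.1,"rx":0,"ry":0,"rz":0,"claw":0},{"dx":0,"dy":0,"dz":-0.1,"rx":0,"ry":0,"rz":0,"claw":0},{"dx":0,"dy":0,"dz":0,"rx":0,"ry":0,"rz":0,"claw":0}]'; python3 w.py; python3 - <<'E'
from h import *
np.set_printoptions(precision=3,suppress=True)
a=np.radians(-6.3); M=np.array([[np.cos(a),np.sin(a),0],[-np.sin(a),np.cos(a),0],[0,0,1]])
R=get_state()["eef_rot"]; T=np.linspace(.42,1.16,17)
p=np.c_[220*(1-np.cos(T)),0*T,220*np.sin(T)]
for t,d in zip(T[1:],np.diff(p,axis=0)): print(round(t,3),R.T@M.T@d/75)
E
```

```text
t: 18.23
tcp_pos: [0.5793, 0.1516, 0.1935]
eef_rot: [[-0.669, 0.237, 0.704], [0.123, 0.97, -0.209], [-0.733, -0.053, -0.678]]
ft_force: [-4.5, -4.3, -2.0]
width: 0.005
gripper_force: 2.8
t 18.2333 J [-10.6  37.8 -41.5 132.3 104.2  63.7 -55.9]
tip machine mm [ 23.7876 116.5362  73.9809] upper corner [ 29.2169 116.143   79.8434] F mach [-4.0458 -4.7537 -1.9742]
tool z mach [ 0.7231 -0.1304 -0.6784]
0.466 [-0.129  0.001 -0.041]
0.512 [-0.131  0.002 -0.035]
0.559 [-0.132  0.003 -0.029]
0.605 [-0.134  0.004 -0.023]
0.651 [-0.135  0.004 -0.017]
0.698 [-0.135  0.005 -0.011]
0.744 [-0.135  0.006 -0.004]
0.79 [-0.135  0.007  0.002]
0.836 [-0.135  0.008  0.008]
0.883 [-0.135  0.009  0.014]
0.929 [-0.134  0.009  0.02 ]
0.975 [-0.133  0.01   0.027]
1.021 [-0.131  0.011  0.033]
1.068 [-0.13   0.012  0.039]
1.114 [-0.128  0.012  0.044]
1.16 [-0.125  0.013  0.05 ]
```

```bash

python3 -m jog '[{"dx":-0.065,"dy":0,"dz":-0.02,"rx":0,"ry":0,"rz":0,"claw":0},{"dx":-0.065,"dy":0,"dz":-0.02,"rx":0,"ry":0,"rz":0,"claw":0},{"dx":-0.131,"dy":0.002,"dz":-0.035,"rx":0,"ry":0,"rz":0,"claw":0},{"dx":-0.132,"dy":0.003,"dz":-0.029,"rx":0,"ry":0,"rz":0,"claw":0},{"dx":-0.134,"dy":0.004,"dz":-0.023,"rx":0,"ry":0,"rz":0,"claw":0}]'; python3 w.py; python3 m.py
```

```text
t: 18.65
tcp_pos: [0.5985, 0.1495, 0.2273]
eef_rot: [[-0.672, 0.236, 0.702], [0.124, 0.97, -0.208], [-0.73, -0.053, -0.681]]
ft_force: [-6.5, -2.7, -4.1]
width: 0.005
gripper_force: 3.5
t 18.65 J [ -7.9  33.7 -41.7 128.6 100.3  59.4 -47.7]
tip machine mm [ 43.132  116.508  107.7337] upper corner [ 48.5851 116.1157 113.5741] F mach [-6.1354 -3.4302 -4.0901]
tool z mach [ 0.7204 -0.1298 -0.6813]
hood [0.6772 0.0188 0.2012]
slope rad 0.5879847561434117 azimuth -6.203943231758742
wing [0.6775 0.0187 0.202 ]
[ -7.8647  33.5879 -41.7428 128.5428 100.4625  59.5402 -47.8081] [0.6002 0.1493 0.2294]
```

Following the arc well; continue.

```bash

python3 -m jog '[{"dx":-0.135,"dy":0.004,"dz":-0.017,"rx":0,"ry":0,"rz":0,"claw":0},{"dx":-0.135,"dy":0.005,"dz":-0.011,"rx":0,"ry":0,"rz":0,"claw":0},{"dx":-0.135,"dy":0.006,"dz":-0.004,"rx":0,"ry":0,"rz":0,"claw":0},{"dx":-0.135,"dy":0.007,"dz":0.002,"rx":0,"ry":0,"rz":0,"claw":0},{"dx":-0.135,"dy":0.008,"dz":0.008,"rx":0,"ry":0,"rz":0,"claw":0},{"dx":0,"dy":0,"dz":0,"rx":0,"ry":0,"rz":0,"claw":0}]'; python3 w.py; python3 m.py
```

```text
t: 19.3
tcp_pos: [0.6341, 0.1455, 0.268]
eef_rot: [[-0.667, 0.238, 0.706], [0.125, 0.97, -0.209], [-0.734, -0.051, -0.677]]
ft_force: [-4.7, -2.4, 2.0]
width: 0.006
gripper_force: 3.1
t 19.3 J [ -4.7  30.4 -41.5 122.7  95.9  55.4 -37.4]
tip machine mm [ 78.9884 116.4653 148.5527] upper corner [ 84.4036 116.0545 154.4269] F mach [-4.4206 -2.8815  1.9916]
tool z mach [ 0.7244 -0.1305 -0.6769]
hood [0.6945 0.0165 0.2326]
slope rad 0.8345662513504873 azimuth -6.339686482120093
wing [0.6902 0.0193 0.2658]
[ -4.74    30.4384 -41.4898 122.7978  95.9907  55.4607 -37.5346] [0.6339 0.1456 0.2681]
```

```bash

python3 -m jog '[{"dx":-0.135,"dy":0.009,"dz":0.014,"rx":0,"ry":0,"rz":0,"claw":0},{"dx":-0.134,"dy":0.009,"dz":0.02,"rx":0,"ry":0,"rz":0,"claw":0},{"dx":-0.133,"dy":0.01,"dz":0.027,"rx":0,"ry":0,"rz":0,"claw":0},{"dx":-0.131,"dy":0.011,"dz":0.033,"rx":0,"ry":0,"rz":0,"claw":0},{"dx":0,"dy":0,"dz":0,"rx":0,"ry":0,"rz":0,"claw":0}]'; python3 w.py; python3 m.py
```

```text
t: 19.87
tcp_pos: [0.6669, 0.1426, 0.2928]
eef_rot: [[-0.667, 0.238, 0.707], [0.125, 0.97, -0.208], [-0.735, -0.05, -0.676]]
ft_force: [-4.6, -2.9, 3.3]
width: 0.006
gripper_force: 2.8
t 19.8667 J [ -2.6  29.6 -41.1 117.5  92.8  53.1 -29.7]
tip machine mm [111.9027 117.1362 173.3197] upper corner [117.3125 116.7272 179.1992] F mach [-4.2185 -3.3441  3.2835]
tool z mach [ 0.7252 -0.1294 -0.6763]
hood [0.7118 0.0156 0.2609]
slope rad 1.0006604947030215 azimuth -6.244383372991334
wing [ 0.6123 -0.2755  0.0884]
[ -2.6312  29.6098 -41.0922 117.6004  92.865   53.1277 -29.7475] [0.6665 0.1428 0.2929]
```

```bash

python3 -m jog '[{"dx":-0.13,"dy":0.012,"dz":0.036,"rx":0,"ry":0,"rz":0,"claw":0},{"dx":-0.129,"dy":0.012,"dz":0.041,"rx":0,"ry":0,"rz":0,"claw":0},{"dx":-0.064,"dy":0.006,"dz":0.023,"rx":0,"ry":0,"rz":0,"claw":0},{"dx":0,"dy":0,"dz":0,"rx":0,"ry":0,"rz":0,"claw":0}]'; python3 w.py; python3 m.py|grep slope
python3 -m jog '[{"dx":-0.05,"dy":0.005,"dz":0.02,"rx":0,"ry":0,"rz":0,"claw":0},{"dx":0,"dy":0,"dz":0,"rx":0,"ry":0,"rz":0,"claw":0}]'; python3 m.py|grep slope
```

```text
t: 20.35
tcp_pos: [0.6875, 0.1416, 0.3042]
eef_rot: [[-0.669, 0.235, 0.706], [0.124, 0.971, -0.206], [-0.733, -0.05, -0.678]]
ft_force: [-6.2, -1.8, 0.5]
width: 0.007
gripper_force: 5.0
t 20.35 J [ -1.5  29.8 -40.9 114.2  90.9  52.  -25.1]
tip machine mm [132.469  118.4269 184.6906] upper corner [137.8941 118.0297 190.5567] F mach [-5.9703 -2.4908  0.5162]
tool z mach [ 0.7239 -0.1272 -0.6781]
slope rad 1.0493498239138679 azimuth -5.952818550449057
t: 20.67
tcp_pos: [0.6885, 0.1418, 0.3037]
eef_rot: [[-0.673, 0.233, 0.702], [0.123, 0.971, -0.205], [-0.73, -0.052, -0.682]]
ft_force: [-14.6, -1.1, -0.0]
width: 0.004
gripper_force: 7.4
slope rad 1.0467595971998367 azimuth -5.973241635469255
```

```bash
python3 - <<'E'
from h import *
p=imaging.snapshot("scene"); save(p,"s_up"); P=pts(p); ok=p["depth"]>0
r=finder.trace(p,"hood")[0]; X=P[r["region"]&ok]
a=np.radians(-6.3); M=np.array([[np.cos(a),np.sin(a),0],[-np.sin(a),np.cos(a),0],[0,0,1]])
Y=(X-np.array([.5527,.0355,.110]))@M.T*1000
Y=Y[(Y[:,2]>40)&(abs(Y[:,1])<210)]
print(len(Y)); 
from collections import Counter
for z in range(40,240,20):
    k=(Y[:,2]>=z)&(Y[:,2]<z+20)
    if k.sum()>5: print(z+10,np.median(Y[k,0]).round(1),k.sum())
E
```

```text
30346
50 222.4 2755
70 213.5 2898
90 204.5 3068
110 195.5 3269
130 185.5 3413
150 176.4 3132
170 168.2 4044
190 158.5 3913
210 149.4 3854
```

View pics/s_up.png

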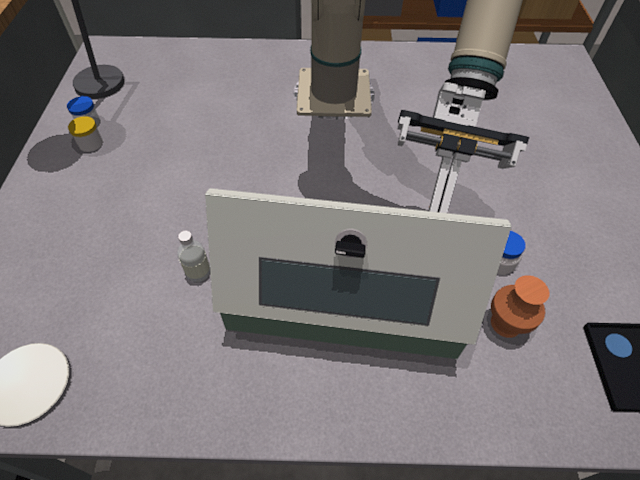

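```bash

python3 -m jog '[{"dx":0.1,"dy":0,"dz":0,"rx":0,"ry":0,"rz":0,"claw":0},{"dx":0.1,"dy":0,"dz":-0.2,"rx":0,"ry":0,"rz":0,"claw":0},{"dx":0,"dy":0,"dz":-0.4,"rx":0,"ry":0,"rz":0,"claw":0},{"dx":0,"dy":0,"dz":-0.4,"rx":0,"ry":0,"rz":0,"claw":0},{"dx":0,"dy":0,"dz":-0.3,"rx":0,"ry":0,"rz":0,"claw":0},{"dx":0,"dy":0,"dz":0,"rx":0,"ry":0,"rz":0,"claw":0}]'; python3 - <<'E'
from h import *
p=imaging.snapshot("scene"); save(p,"s_end"); P=pts(p); ok=p["depth"]>0
r=finder.trace(p,"hood")[0]; X=P[r["region"]&ok]
a=np.radians(-6.3); M=np.array([[np.cos(a),np.sin(a),0],[-np.sin(a),np.cos(a),0],[0,0,1]])
Y=(X-np.array([.5527,.0355,.110]))@M.T*1000
Y=Y[(Y[:,2]>40)&(abs(Y[:,1])<210)]
z=np.arange(50,211,20); x=[np.median(Y[abs(Y[:,2]-q)<8,0]) for q in z]
print(np.pi/2-np.arctan(-np.polyfit(z,x,1)[0]))
for q in("vase","tub","flask"):
    for r in finder.trace(p,q)[:1]: print(q,np.median(P[r["region"]&ok],0).round(4))
print(get_state()["ft_force"])
E
```

```text
t: 21.42
tcp_pos: [0.611, 0.168, 0.3659]
eef_rot: [[-0.664, 0.227, 0.712], [0.121, 0.973, -0.198], [-0.738, -0.046, -0.673]]
ft_force: [0.3, 1.1, 0.3]
width: 0.007
gripper_force: 0.0
1.1402668186954652
tub [0.5944 0.3601 0.0685]
flask [ 0.6289 -0.2759  0.0795]
[ 0.16761196 -0.83902866  0.22496217]
```

```bash
python3 -c "
from cell import finish_job;print(finish_job())"
```

```text
the job is handed in; nothing more can be done
None
```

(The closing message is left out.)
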